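# Level the reel riser with a spirit level and check it under load

### The job

The ribbon reels roll off this small counter riser because its adjustable foot has worked too low. Lay the spirit level lengthwise on the board, clear of the knob, and let go of it, then turn the foot's knob until the bubble rests between the two lines. To prove the riser under load, press the level down on the board with about 10 N and finish still pressing, with the bubble between the lines and the riser on all three feet; leave the riser where it stands and the other things on the counter undisturbed.

Things in the scene. Friction and masses are not known exactly. Their poses are not given: they have to be found in the camera images.
- riser: Low plywood riser, loose, about 1.6 kg, not to be shifted. Origin: on the counter under the board's centre. x along the board to the knob end, y across it, z up. Board 290 x 90 x 12 mm, top 52 mm above the origin; lip 6 mm thick, 7 mm above the board, along the rear (-y) edge. Fixed feet at x -120, y -30 and +30 mm, adjustable foot at x 115, y 0. At the start the knob end is 2 to 4 mm low.
- board_top (a point): Centre of the board's upper face, axes as the riser's.
- foot_a (a point): Centre of the underside of the fixed foot at x = -120, y = -30 mm of the riser (26 mm across); about z = 0 when it stands on the counter.
- foot_b (a point): The same for the fixed foot at x = -120, y = +30 mm.
- foot_c (a point): Centre of the underside of the adjustable foot's rubber pad (38 mm across), under the knob, 235 mm along the board from the line of the two fixed feet; it does not turn and stays on the counter.
- knob_grip (a point): Middle of the black ribbed knob of the adjustable foot, at the riser's +x end: round, 40 mm across, 26 mm high, underside 22 to 27 mm above the board, axis upright, grip across any diameter. Clockwise from above lifts the board's knob end, 8 mm a turn; stiff (about 0.1 N m), stays where left; keeps its height above the counter (87 mm) as it turns. The frame turns with it.
- level: Pocket spirit level: aluminium bar 150 x 24 x 38 mm (154 mm over black end caps), 0.22 kg, standing on its flat base in front of the riser. Origin: centre of its underside; x along the bar, z up; both ends alike. A 50 mm tube with the bubble lies in the middle of the top, under a window; the whole top and the sides may be pressed or gripped.
- level_top (a point): Centre of the level's upper face, 38 mm above its underside.
- bubble (a joint): Place of the pale bubble (14 mm long) along the level's x, in m from the tube's middle, + towards the level's +x. It runs within about 1.5 s to the higher end: 0.6 mm per mrad of slope (10.5 mm per degree), at most 16.5 mm. Two black lines 10.5 mm either side of the middle: the bubble is between them within 3.5 mm.
- reel_a: Reel of red ribbon, 63 x 66 x 63 mm, loose, behind the riser; origin at the centre of its underside. To be left alone.
- reel_b: Reel of yellow ribbon, 63 x 66 x 63 mm, loose, behind the riser; origin at the centre of its underside. To be left alone.
- weight_a: Foil-wrapped balloon weight, 45 mm wide, 46 mm high, loose, behind the riser; origin at the centre of its underside. To be left alone.
- jar_a: Jar of balloons with a screw lid, 80 mm wide, 147 mm high, loose, at the back right; origin at the centre of its underside. To be left alone.
- stapler: Stapler, 34 x 135 x 46 mm, loose, at the front right; origin at the centre of its underside. To be left alone.

How it is judged:
By the outcome, as a careful person would: the job done as asked, in the order asked, and still so for the second after the job is handed in, while the arm keeps its last pose, push and grip.
It also fails if it takes over 72 s, if anything falls off the work surface, if the arm or the gripper's body presses on something with over 40 N, if the wrist force passes 120 N, or if a joint passes its speed limit or range.

### The arm

A 6-joint arm with a two-finger parallel gripper is mounted at the origin on a cart in front of the work surface, level with it; the furniture and walls round the work are solid. World frame = base frame: x ahead of the robot, y to its left, z up, the work surface at z = 0. Lengths are in m, angles in rad, forces in N, time in s.
With the tool pointing down it reaches from about 0.25 to 0.725 m from the base axis. Payload 4 kg.
Tool frame: the origin (TCP) lies midway between the tips of the shut fingers; the grasp point (between the pads) lies 19 mm behind it; z points along the fingers, y is the line along which they close (so a half turn about z gives the same grasp; the last joint's range is limited). The gripper opens to 85 mm and grips with 20 to 120 N. Pads are 22 mm wide; open, the fingers measure 114 mm over their backs; the gripper's body (76 mm by 85 mm) begins 54 mm behind the grasp point. The pads swing forward as they close: fully open they stand 13 mm farther back than shut.
Start: joints at [1.325, 0.241, 0.005, 1.335, 0, 1.571], TCP at [0.122, 0.485, 0.199] pointing down, gripper open.
Joint ranges: [-2.72, 2.72], [-1.05, 1.87], [-1.09, 1.28], [-1.99, 2.15], [-1.42, 1.44], [-3.14, 3.14]. Speed limits (rad/s): [2.79, 2.79, 3.14, 3.14, 3.14, 3.14].

### API

Orientations are given as a unit quaternion [x, y, z, w].
In Python, from workcell import bot gives the robot as it stands.
- The arm moves only by the tool play_rows, never from a script. Its argument "moves" is a list of rows, each a list of 3 entries, a list of its own where there are three numbers: the opening, from -1 (shut) to 1 (fully open), then the shift along the tool's x, y, z in cm, then the turn, a rotation vector about the tool's x, y, z in rad. A call has 1 to 12 rows; each row shifts and turns the commanded pose from where the row before left it, along the tool's axes as they then stand; what a row does not reach is not made up. A row lasts 1/12 s, in which the tool goes at most 41.7 mm and 7.16 degrees, less where a joint would pass 70% of its speed; a pose out of reach is approached as far as the arm can. A call is refused whole if a number of a shift passes 4.17 or a number of a turn 0.125, either way. A call with a gripper value outside its range is refused whole. The fingers move at their own pace and stop on an object; the grip force is fixed at half the most. Time passes only in rows, so rows that do not move let the fingers close. It gives the time, the measured TCP pose, the force and the opening at its end, in the units of the state.
- bot.get_obs(): the state, without advancing time (a new reading comes with each control period).
- bot.camera(name): name is "side" or "top" or "wrist"; returns (picture, depth): 420x560x3 uint8, red, green, blue; 420x560 float32, m along the optical axis (not along the pixel's ray), 0 where there is no reading.
- bot.camera_info(name): a dict with "K" (3x3 intrinsics, pixels), "world_from_camera" (4x4, takes a point from camera to world coordinates); the wrist camera has in their place "T_tool_cam" (4x4, takes a point from camera to tool coordinates, whose origin is the TCP and whose axes are the flange's). Camera axes: x right, y up, looking along -z (the intrinsics and any distortion apply to the point x, -y, -z); pixel columns grow to the right and rows downward; lengths in m; the calibration is good to about 2 mm. A picture is of the moment at which its call begins: read the wrist's pose just before it. camera_info takes no time and is no camera call.
- bot.job_done(): hands the job in, once; it reports no verdict.
The state is a dict: "clock": time; "joint_pos": joint angles; "joint_vel": joint speeds; "tau": joint torques, N m; "eef_pos": TCP position; "tool_rot": TCP orientation; "ft_force": force on the tool from outside, world axes, zero at the start; "ft_torque": the same for the moment, N m; "grip_width": finger opening in m.
Only numpy, scipy, OpenCV 4.12 (cv2) and the standard library are available. Lean on these libraries where they do the work, as an engineer would, in place of code of your own. Each camera call takes 0.05 s, during which the arm holds its last target. There are 200 camera calls.

## Working session

There is one attempt and no reset: what is moved stays moved. The work goes in short steps, Python scripts to look and compute and a tool call to move; the robot and the scene stay as the last step left them, time stands still between calls to the robot, and variables do not carry over. Pictures are saved under pics/ and viewed, on a budget of 10 in all, crops included, one or two more only if the job needs it, and the job is handed in when it is done.

Besides the shell and the picture viewer there is one more tool, called after "Emit:" as name(argument=value, ...), one argument or row to a line, values as JSON. play_rows: Moves the arm, as the interface text tells. Its arguments: {"type":"object","properties":{"moves":{"type":"array"}},"required":["moves"]}

```bash
mkdir -p pics
python3 - <<'E'
from workcell import bot
import cv2,numpy as np
np.set_printoptions(precision=4,suppress=True)
o=bot.get_obs(); print({k:np.round(v,4) for k,v in o.items()})
for n in("top","side"):
    p,d=bot.camera(n); cv2.imwrite(f"pics/{n}0.png",p[:,:,::-1]); np.savez(f"{n}0.npz",p=p,d=d); print(n,bot.camera_info(n))
print(bot.camera_info("wrist"))
E
```

```text
{'clock': np.float64(0.0), 'joint_pos': array([1.325 , 0.2414, 0.0037, 1.3352, 0.    , 1.5708]), 'joint_vel': array([ 0.0017, -0.0015,  0.0008,  0.0007, -0.0006,  0.0006]), 'tau': array([  0.0017, -37.2323,  25.2405,   0.0172,   0.0003,   0.    ]), 'eef_pos': array([0.1215, 0.4843, 0.1983]), 'tool_rot': array([ 0.1226,  0.9925, -0.001 , -0.0001]), 'ft_force': array([0.4986, 0.5183, 0.3527]), 'ft_torque': array([-0.0095,  0.0058,  0.0171]), 'grip_width': np.float64(0.0855)}
top {'K': array([[499.1872,   0.    , 280.3557],
       [  0.    , 499.1872, 206.3275],
       [  0.    ,   0.    ,   1.    ]]), 'world_from_camera': array([[-0.0675,  0.9752, -0.211 ,  0.3782],
       [-0.9977, -0.0662,  0.0132, -0.0054],
       [-0.0011,  0.2114,  0.9774,  1.0765],
       [ 0.    ,  0.    ,  0.    ,  1.    ]])}
side {'K': array([[436.6361,   0.    , 276.3782],
       [  0.    , 436.6361, 210.4863],
       [  0.    ,   0.    ,   1.    ]]), 'world_from_camera': array([[-0.7758,  0.408 , -0.4813,  0.1849],
       [-0.6306, -0.4747,  0.614 ,  0.5122],
       [ 0.022 ,  0.7799,  0.6255,  0.6244],
       [ 0.    ,  0.    ,  0.    ,  1.    ]])}
{'K': array([[299.0879,   0.    , 277.847 ],
       [  0.    , 299.0879, 208.6568],
       [  0.    ,   0.    ,   1.    ]]), 'T_tool_cam': array([[ 0.0007,  0.9507,  0.31  ,  0.0793],
       [ 1.    , -0.0006, -0.0001, -0.0005],
       [ 0.0001,  0.31  , -0.9507, -0.1746],
       [ 0.    ,  0.    ,  0.    ,  1.    ]])}
```

View pics/top0.png

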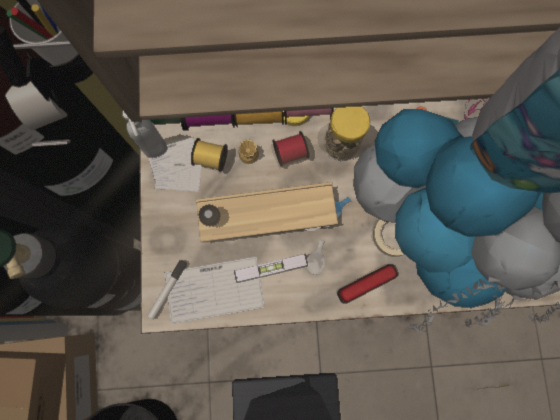

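View pics/side0.png

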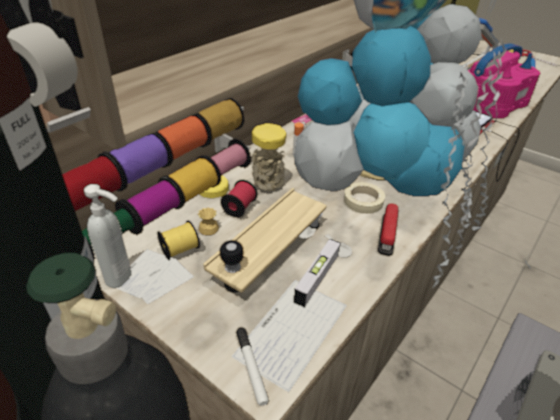

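```bash
cat > h.py <<'E'
import numpy as np,cv2
from workcell import bot
np.set_printoptions(precision=4,suppress=True)
def cloud(d,K,T):
    v,u=np.mgrid[:d.shape[0],:d.shape[1]]
    P=np.stack([(u-K[0,2])/K[0,0]*d,-(v-K[1,2])/K[1,1]*d,-d],-1)
    return P@T[:3,:3].T+T[:3,3]
def rect(m,W,s=4000):
    xy=W[m][:,:2]; r=cv2.minAreaRect((xy*s).astype(np.float32))
    return np.array(r[0])/s,np.array(r[1])/s,r[2],cv2.boxPoints(r)/s
def big(m):
    n,l,s,c=cv2.connectedComponentsWithStats(m.astype(np.uint8)); 
    return l==1+np.argmax(s[1:,4])
E
python3 - <<'E'
from h import *
for n in("top","side"):
    f=np.load(n+"0.npz"); i=bot.camera_info(n); W=cloud(f["d"],i["K"],i["world_from_camera"]); z=W[...,2]
    x,y=W[...,0],W[...,1]
    reg=(f["d"]>0)&(x>.2)&(x<.6)&(y>-.25)&(y<.3)
    print(n,"counter z",np.median(z[reg&(abs(z)<.01)]))
    near=reg&(x>.33)&(x<.52)
    b=big(reg&(z>.04)&(z<.056)&near); print("board",*rect(b,W),b.sum())
    A=np.c_[x[b],y[b],np.ones(b.sum())]; print("plane",np.linalg.lstsq(A,z[b],rcond=None)[0])
    k=big(near&(z>.088)&(z<.11)&(y>.05)); print("knobtop",*rect(k,W)[:2],z[k].mean(),k.sum())
    l=big(reg&(z>.03)&(z<.045)&(x<.36)&(y>-.1)); print("level",*rect(l,W),z[l].mean(),l.sum())
    for nm,(u,v) in dict(ra=(292,149),rb=(209,154),w=(248,152),jar=(349,122),st=(367,284),mark=(180,270),bal=(420,150),shelf=(330,90)).items():
        if n=="top": print(nm,W[v,u])
    # tall stuff
    if n=="top":
        t=(f["d"]>0)&(z>.16)&(x>.2)&(x<.75)&(y>-.3)&(y<.35)
        print("tall y<",y[t&(x<.55)].max() if (t&(x<.55)).any() else None, "xmin y>-.15", x[t&(y>-.1)].min(), z[t&(y>-.1)].min())
E
```

```text
top counter z 0.0003676249474864335
board [ 0.429  -0.1893] [0.0269 0.1254] 22.868532180786133 [[ 0.3922 -0.1368]
 [ 0.4409 -0.2523]
 [ 0.4657 -0.2419]
 [ 0.417  -0.1264]] 738
plane [-0.0221 -0.012   0.0528]Traceback (most recent call last):
  File "<stdin>", line 10, in <module>
  File "h.py", line 13, in big
    return l==1+np.argmax(s[1:,4])
                ~~~~~~~~~^^^^^^^^^
    return _wrapfunc(a, 'argmax', axis=axis, out=out, **kwds)
    return bound(*args, **kwds)
ValueError: attempt to get argmax of an empty sequence
```

Run:
```python
from h import *
f=np.load("top0.npz"); i=bot.camera_info("top"); W=cloud(f["d"],i["K"],i["world_from_camera"])
for nm,(u,v) in dict(bl=(203,206),br=(333,188),fr=(336,222),fl=(204,236),knob=(208,213),lv=(272,268),lvl=(238,276),lvr=(305,262),ra=(292,149),rb=(209,154),w=(248,152),jar=(349,122),st=(367,284),bal=(420,150),bal2=(400,200),shelf=(330,90),shelf2=(330,35),disp=(145,135)).items(): print(nm,W[v,u],f["p"][v,u])
x,y,z=W.transpose(2,0,1)
top=lambda a,b,c: None
b=big((f["d"]>0)&(z>.044)&(z<.0575)&(x>.3)&(x<.5)&(y>-.13)&(y<.2))
print("board",*rect(b,W),b.sum(),z[b].min(),z[b].max())
A=np.c_[x[b],y[b],np.ones(b.sum())]; print("plane",np.linalg.lstsq(A,z[b],rcond=None)[0])
v,u=np.nonzero(b); print(u.min(),u.max(),v.min(),v.max())
for lo,hi in((.025,.045),(.034,.05)):
    l=big((f["d"]>0)&(z>lo)&(z<hi)&(x>.2)&(x<.36)&(y>-.1)&(y<.12)); print("lev",*rect(l,W),l.sum(),z[l].mean())
k=big((f["d"]>0)&(z>.08)&(z<.115)&(x>.3)&(x<.5)&(y>.0)&(y<.25)); print("knob",*rect(k,W)[:2],z[k].max(),k.sum())
```

```text
bl [0.6005 0.1361 0.0985] [89 77 63]
br [ 0.6449 -0.1399 -0.0023] [102  92  79]
fr [ 0.5579 -0.1326  0.0534] [178 151 113]
fl [0.5481 0.1437 0.047 ] [187 159 122]
knob [0.5845 0.126  0.1031] [147 139 137]
lv [0.473  0.0067 0.0382] [186 183 170]
lvl [0.4614 0.0778 0.0379] [192 182 181]
lvr [ 0.4805 -0.0624  0.0411] [176 165 164]
ra [ 0.7217 -0.0525  0.058 ] [138  61  63]
rb [0.7252 0.1262 0.0502] [194 167  88]
w [0.7308 0.0431 0.0299] [157 127  79]
jar [ 0.74   -0.1649  0.1468] [187 157  79]
st [ 0.4267 -0.1849  0.0466] [141  50  51]
bal [ 0.6249 -0.2501  0.2979] [ 54 104 124]
bal2 [ 0.5741 -0.2448  0.1547] [98 98 96]
shelf [ 0.7355 -0.1113  0.3079] [122 105  87]
shelf2 [ 0.7147 -0.0898  0.5115] [127 110  91]
disp [0.7454 0.2415 0.1332] [78 76 72]
board [ 0.4783 -0.0289] [0. 0.] 0.0 [[ 0.4783 -0.0289]
 [ 0.4783 -0.0289]
 [ 0.4783 -0.0289]
 [ 0.4783 -0.0289]] 1 0.04435689287340594 0.04435689287340594
plane [ 0.0173 -0.001   0.0361]
289 289 264 264Traceback (most recent call last):
  File "<stdin>", line 11, in <module>
  File "h.py", line 13, in big
    return l==1+np.argmax(s[1:,4])
                ~~~~~~~~~^^^^^^^^^
    return _wrapfunc(a, 'argmax', axis=axis, out=out, **kwds)
    return bound(*args, **kwds)
ValueError: attempt to get argmax of an empty sequence
```

Run:
```python
from h import *
for n in("top","side"):
    f=np.load(n+"0.npz"); i=bot.camera_info(n); W=cloud(f["d"],i["K"],i["world_from_camera"])
    x,y,z=W.transpose(2,0,1); ok=f["d"]>0; print(n)
    b=big(ok&(z>.044)&(z<.0565)&(x>.5)&(x<.66)&(y>-.17)&(y<.18)&(f["p"][...,0]>110))
    print("board",*rect(b,W),b.sum())
    A=np.c_[x[b],y[b],np.ones(b.sum())]; print("plane",np.linalg.lstsq(A,z[b],rcond=None)[0])
    l=big(ok&(z>.033)&(z<.045)&(x>.42)&(x<.52)&(y>-.1)&(y<.12)); print("lev",*rect(l,W),l.sum(),z[l].mean())
    k=big(ok&(z>.09)&(z<.11)&(x>.5)&(x<.66)&(y>.08)&(y<.18)); print("knob",*rect(k,W)[:2],z[k].mean(),z[k].max(),k.sum())
    s=ok&(z>.2)&(x>.3)&(x<.8)&(y>-.15)&(y<.25); 
    if s.any(): print("shelf",x[s].min(),z[s&(x<x[s].min()+.02)].min())
    s=ok&(z>.07)&(z<.5)&(x>.3)&(x<.68)&(y>-.5)&(y<-.1); print("balloon ymax",y[s].max())
T=bot.camera_info("wrist")["T_tool_cam"]
```

```text
top
board [0.5908 0.0109] [0.0912 0.29  ] 3.3893134593963623 [[ 0.5367  0.1529]
 [ 0.5539 -0.1365]
 [ 0.6449 -0.1311]
 [ 0.6277  0.1583]] 5174
plane [ 0.012  -0.0103  0.0441]
lev [0.4742 0.0097] [0.0247 0.1533] 9.141345977783203 [[ 0.4499  0.0834]
 [ 0.4742 -0.068 ]
 [ 0.4986 -0.0641]
 [ 0.4742  0.0873]] 784 0.037719113173097084
knob [0.583  0.1254] [0.041  0.0411] 0.09957213640892977 0.10547225192109944 339
shelf 0.7080982391526849 0.2014705454818233
balloon ymax -0.17312632672273406
side
board [0.5914 0.0124] [0.092  0.2908] 3.6038095951080322 [[ 0.5363  0.1547]
 [ 0.5546 -0.1356]
 [ 0.6465 -0.1298]
 [ 0.6282  0.1604]] 4255
plane [ 0.021  -0.0096  0.0389]
lev [0.4751 0.0108] [0.025  0.1552] 9.605173110961914 [[ 0.4499  0.0853]
 [ 0.4758 -0.0678]
 [ 0.5004 -0.0636]
 [ 0.4745  0.0894]] 788 0.03780816431964703
knob [0.583  0.1285] [0.0407 0.0404] 0.09905147913805352 0.10386415270094074 394
shelf 0.7077619267555685 0.20180300889041236
balloon ymax -0.17016478044959993
```

Emit:
play_rows(
  moves=[
    [1,[0,0,0],[0,0,0.12]],
    [1,[0,0,0],[0,0,0.12]],
    [1,[0,0,0],[0,0,0.12]],
    [1,[0,0,0],[0,0,0.12]],
    [1,[0,0,0],[0,0,0.12]],
    [1,[0,0,0],[0,0,0.12]],
    [1,[0,0,0],[0,0,0.12]],
    [1,[0,0,0],[0,0,0.12]],
    [1,[0,0,0],[0,0,0.12]],
    [1,[0,0,0],[0,0,0.08]],
  ],
)

```text
clock: 0.93
eef_pos: [0.1215, 0.4846, 0.1987]
tool_rot: [0.648, 0.761, -0.001, 0.0]
ft_force: [0.2, 0.3, -0.3]
grip_width: 0.0851
```

Emit:
play_rows(
  moves=[
    [1,[-3.5,1.8,0],[0,0,0]],
    [1,[-3.5,1.8,0],[0,0,0]],
    [1,[-3.5,1.8,0],[0,0,0]],
    [1,[-3.5,1.8,0],[0,0,0]],
    [1,[-3.5,1.8,0],[0,0,0]],
    [1,[-3.5,1.8,0],[0,0,0]],
    [1,[-3.5,1.8,0.6],[0,0,0]],
    [1,[-3.5,1.8,0.6],[0,0,0]],
    [1,[-3.5,1.8,0.6],[0,0,0]],
    [1,[-3.5,1.8,0.6],[0,0,0]],
    [1,[-3.5,1.8,0.6],[0,0,0]],
    [1,[-3.5,1.8,0.6],[0,0,0]],
  ],
)

```text
clock: 1.93
eef_pos: [0.4042, 0.1042, 0.1628]
tool_rot: [0.647, 0.763, -0.0, -0.0]
ft_force: [1.0, 0.8, 0.2]
grip_width: 0.0856
```

Emit:
play_rows(
  moves=[
    [1,[-3.5,1.8,0],[0,0,0]],
    [1,[-3.5,1.8,0],[0,0,0]],
    [1,[-3.5,1.8,0],[0,0,0]],
    [1,[0,0,0],[0,0,0]],
    [1,[0,0,0],[0,0,0]],
  ],
)

```text
clock: 2.35
eef_pos: [0.4745, 0.0097, 0.1624]
tool_rot: [0.648, 0.762, -0.0, -0.001]
ft_force: [-0.2, 0.4, -0.2]
grip_width: 0.0853
```

```bash
cat >> h.py <<'E'
from scipy.spatial.transform import Rotation as R
def pose():
    o=bot.get_obs(); r=R.from_quat(o["tool_rot"]); m=r.as_matrix()
    print("t %.2f"%o["clock"],"pos",o["eef_pos"],"yaw_y %.2f"%np.degrees(np.arctan2(m[1,1],m[0,1])),"zax",m[:,2],"F",o["ft_force"],"w %.4f"%o["grip_width"],"q",o["joint_pos"])
    return o,m
def go(m,o,tgt): print("local cm",m.T@(np.array(tgt)-o["eef_pos"])*100)
def wrist(name):
    o,m=pose(); p,d=bot.camera("wrist"); i=bot.camera_info("wrist"); T=np.eye(4); T[:3,:3]=m; T[:3,3]=o["eef_pos"]
    cv2.imwrite(f"pics/{name}.png",p[:,:,::-1]); return o,m,p,d,cloud(d,i["K"],T@i["T_tool_cam"])
E
python3 - <<'E'
from h import *
o,m,p,d,W=wrist("w1")
x,y,z=W.transpose(2,0,1)
l=big((d>0)&(z>.03)&(z<.045)&(x>.42)&(x<.53)&(y>-.1)&(y<.12)); print("lev",*rect(l,W),l.sum(),z[l].mean())
go(m,o,[.4747,.0103,.13])
E
```

```text
t 2.35 pos [0.4745 0.0097 0.1624] yaw_y 9.21 zax [-0.0016  0.0002 -1.    ] F [-0.1679  0.3593 -0.2296] w 0.0853 q [ 0.0204  0.2121 -0.1294  1.2308  0.0002  1.4304]
lev [0.4744 0.0102] [0.0241 0.154 ] 9.547982215881348 [[ 0.4498  0.0841]
 [ 0.4753 -0.0677]
 [ 0.4991 -0.0637]
 [ 0.4735  0.0881]] 3114 0.03746767860855444
local cm [0.0502 0.0303 3.2395]
```

View pics/w1.png

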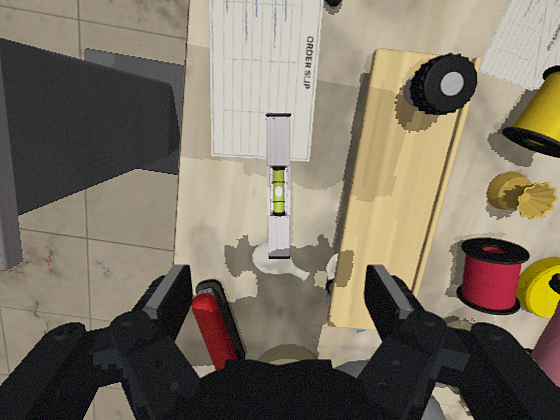

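Emit:
play_rows(
  moves=[
    [1,[0.05,0,3.5],[0,0,-0.005]],
    [1,[0,0,3.5],[0,0,0]],
    [1,[0,0,3.5],[0,0,0]],
    [1,[0,0,2.5],[0,0,0]],
    [1,[0,0,1.9],[0,0,0]],
    [1,[0,0,0],[0,0,0]],
    [-1,[0,0,0],[0,0,0]],
    [-1,[0,0,0],[0,0,0]],
    [-1,[0,0,0],[0,0,0]],
    [-1,[0,0,0],[0,0,0]],
    [-1,[0,0,0],[0,0,0]],
    [-1,[0,0,0],[0,0,0]],
  ],
)

```text
clock: 3.4
eef_pos: [0.4748, 0.0119, 0.0151]
tool_rot: [0.645, 0.765, 0.001, 0.001]
ft_force: [0.4, 0.4, 0.4]
grip_width: 0.0121
```

Emit:
play_rows(
  moves=[
    [-1,[0,0,0],[0,0,0]],
    [-1,[0,0,0],[0,0,0]],
    [-1,[0,0,0],[0,0,0]],
    [-1,[0,0,-2],[0,0,0]],
    [-1,[0,0,-3],[0,0,0]],
    [-1,[0,0,-3],[0,0,0]],
    [-1,[0,0,-2],[0,0,0]],
    [-1,[0,0,0],[0,0,0]],
  ],
)

```text
clock: 4.07
eef_pos: [0.4777, 0.012, 0.1188]
tool_rot: [0.645, 0.765, 0.003, 0.003]
ft_force: [1.1, -0.3, -0.2]
grip_width: -0.0001
```

Run:
```python
from h import *
o,m,p,d,W=wrist("w2")
x,y,z=W.transpose(2,0,1)
b=big((d>0)&(z>.044)&(z<.0565)&(x>.5)&(x<.66)&(y>-.17)&(y<.18)&(p[...,0]>110)); print("board",*rect(b,W),b.sum())
k=big((d>0)&(z>.093)&(z<.11)&(x>.5)&(x<.66)&(y>.08)&(y<.18)); print("knob",*rect(k,W)[:2],z[k].mean())
c=np.array([.591,.0115]); a=np.radians(93.5); X=np.array([np.cos(a),np.sin(a)])
t=c-.030*X; print(t); go(m,o,[*t,o["eef_pos"][2]])
```

```text
t 4.07 pos [0.4777 0.012  0.1188] yaw_y 9.73 zax [ 0.0088  0.0002 -1.    ] F [ 1.0871 -0.3229 -0.157 ] w -0.0001 q [ 0.0251  0.2424 -0.2098  1.1098 -0.      1.426 ]
board [0.5869 0.0309] [0.0856 0.2521] 3.5574004650115967 [[ 0.5364  0.154 ]
 [ 0.552  -0.0976]
 [ 0.6374 -0.0923]
 [ 0.6218  0.1593]] 22864
knob [0.5826 0.1263] [0.0414 0.0425] 0.0995506767071621
[ 0.5928 -0.0184]
local cm [-4.9444 10.8362  0.1009]
```

View pics/w2.png

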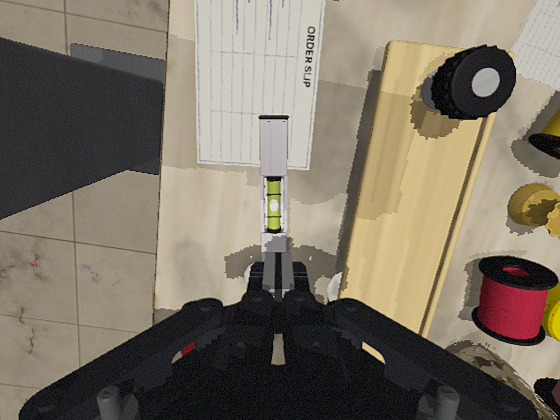

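Emit:
play_rows(
  moves=[
    [1,[0,0,0],[0,0,0]],
    [1,[0,0,0],[0,0,0]],
    [1,[0,0,0],[0,0,0]],
    [1,[0,0,0],[0,0,0]],
    [1,[0,0,0],[0,0,0]],
    [1,[0,0,0],[0,0,0]],
  ],
)

```text
clock: 4.62
eef_pos: [0.4738, 0.0119, 0.1136]
tool_rot: [0.645, 0.765, -0.0, -0.0]
ft_force: [-1.0, -1.1, 0.9]
grip_width: 0.0722
```

Run:
```python
from h import *
o,m,p,d,W=wrist("w3")
x,y,z=W.transpose(2,0,1)
l=big((d>0)&(z>.025)&(z<.05)&(x>.42)&(x<.53)&(y>-.1)&(y<.12)); print("lev",*rect(l,W),l.sum(),z[l].mean())
# fingers: nearest stuff in tool frame
t=(W-o["eef_pos"])@m; f=(d>0)&(abs(t[...,0])<.015)&(t[...,2]>-.06)&(t[...,2]<.02)&(abs(t[...,1])<.065)
print("finger z max L/R",t[...,2][f&(t[...,1]<0)].max(),t[...,2][f&(t[...,1]>0)].max(),t[...,1][f].min(),t[...,1][f].max())
```

```text
t 4.62 pos [0.4738 0.0119 0.1136] yaw_y 9.74 zax [-0.0013 -0.     -1.    ] F [-1.0086 -1.1043  0.8629] w 0.0722 q [ 0.0252  0.2479 -0.217   1.1072 -0.      1.426 ]
lev [0.4747 0.0101] [0.0244 0.1545] 9.651729583740234 [[ 0.4497  0.0842]
 [ 0.4756 -0.0681]
 [ 0.4997 -0.064 ]
 [ 0.4738  0.0883]] 4607 0.0366970717109836
finger z max L/R -0.04020201176767216 -0.03912713415487937 -0.0502807754367374 0.04954059978115667
```

View pics/w3.png

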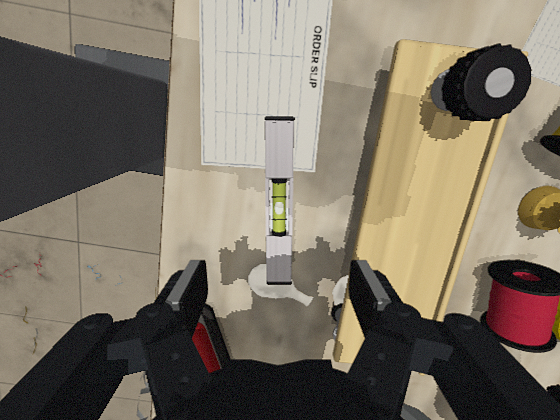

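Run:
```python
from h import *
o,m,p,d,W=wrist("w4")
t=(W-o["eef_pos"])@m
for u,v in((195,268),(200,264),(185,285),(178,300),(365,268),(375,290),(120,325)): print(u,v,t[v,u],p[v,u],d[v,u])
n=(d>0)&(d<.22)
f=n&(t[...,2]<.03); 
for s in(-1,1):
    g=f&(s*t[...,1]>0); q=t[g]; i=np.argsort(q[:,2])[-5:]; print(s,q[i])
```

```text
t 4.67 pos [0.4739 0.0119 0.1138] yaw_y 9.74 zax [-0.0009 -0.     -1.    ] F [ 0.3717 -0.2167 -0.3263] w 0.0789 q [ 0.0252  0.2476 -0.2169  1.1072  0.      1.426 ]
195 268 [ 0.0073 -0.0398 -0.0468] [17 23 12] 0.1435545
200 264 [-0.0779 -0.0838  0.114 ] [179 168 149] 0.32280928
185 285 [ 0.0084 -0.0397 -0.0633] [13  0 12] 0.12750234
178 300 [ 0.0075 -0.0398 -0.0727] [23 25 20] 0.11885307
365 268 [ 0.0102  0.0401 -0.052 ] [25 24 25] 0.13780852
375 290 [ 0.0098  0.0394 -0.0692] [21 20 19] 0.121564634
120 325 [ 0.0061 -0.0565 -0.0857] [31 25 33] 0.10695306
-1 [[-0.0033 -0.0397 -0.043 ]
 [ 0.0072 -0.0399 -0.0428]
 [-0.0029 -0.0397 -0.0427]
 [-0.0025 -0.0398 -0.0425]
 [ 0.0037 -0.0398 -0.0424]]
1 [[0.0882 0.1071 0.0298]
 [0.1108 0.1137 0.0299]
 [0.0989 0.1071 0.0299]
 [0.1006 0.1069 0.03  ]
 [0.1086 0.1135 0.03  ]]
```

Emit:
play_rows(
  moves=[
    [1,[-0.2,0,2.5],[0,0,0]],
    [1,[0,0.05,3],[0,0,0]],
    [1,[0,0,3],[0,0,0]],
    [1,[0,0,2],[0,0,0]],
    [1,[0,0,1],[0,0,0]],
    [1,[0,0,0.7],[0,0,0]],
    [1,[0,0,0.5],[0,0,0]],
    [1,[0,0,0.3],[0,0,0]],
    [1,[0,0,0.2],[0,0,0]],
    [1,[0,0,0],[0,0,0]],
    [1,[0,0,0],[0,0,0]],
  ],
)

```text
clock: 5.63
eef_pos: [0.4756, 0.0101, -0.0171]
tool_rot: [0.645, 0.765, 0.0, 0.001]
ft_force: [-0.7, 0.0, -1.2]
grip_width: 0.0852
```

Run:
```python
from h import *
o,m,p,d,W=wrist("w5")
t=(W-o["eef_pos"])@m
f=(d>0)&(abs(t[...,0])<.012)&(d<.16)&(t[...,2]>-.06)
for s in(-1,1):
    g=f&(s*t[...,1]>.03); q=t[g]; i=np.argsort(q[:,2])[-4:]; print(s,q[i],W[g][i][:,2])
```

```text
t 5.63 pos [ 0.4756  0.0101 -0.0171] yaw_y 9.74 zax [ 0.0014  0.     -1.    ] F [-0.7032  0.015  -1.235 ] w 0.0852 q [ 0.0212  0.4072 -0.3879  0.7744  0.      1.422 ]
-1 [[ 0.0036 -0.043  -0.0452]
 [ 0.003  -0.0431 -0.0451]
 [ 0.0045 -0.043  -0.0449]
 [-0.0082 -0.0433 -0.0445]] [0.028  0.0279 0.0277 0.0273]
1 [[-0.0009  0.0425 -0.0451]
 [ 0.0046  0.0426 -0.045 ]
 [-0.0027  0.0428 -0.0449]
 [-0.007   0.0428 -0.0445]] [0.0281 0.0279 0.0278 0.0274]
```

Emit:
play_rows(
  moves=[
    [1,[0,0,0.4],[0,0,0]],
    [-1,[0,0,0],[0,0,0]],
    [-1,[0,0,0],[0,0,0]],
    [-1,[0,0,0],[0,0,0]],
    [-1,[0,0,0],[0,0,0]],
    [-1,[0,0,0],[0,0,0]],
    [-1,[0,0,0],[0,0,0]],
    [-1,[0,0,0],[0,0,0]],
    [-1,[0,0,0],[0,0,0]],
    [-1,[0,0,0],[0,0,0]],
    [-1,[0,0,0],[0,0,0]],
  ],
)

```text
clock: 6.6
eef_pos: [0.4753, 0.01, -0.0216]
tool_rot: [0.645, 0.765, 0.0, 0.0]
ft_force: [0.8, 0.5, 3.2]
grip_width: 0.0229
```

Emit:
play_rows(
  moves=[
    [-1,[0,0,-1],[0,0,0]],
    [-1,[0,0,-3],[0,0,0]],
    [-1,[0,0,-3],[0,0,0]],
    [-1,[0,0,-2],[0,0,0]],
    [-1,[-1.2,2.8,-0.5],[0,0,0]],
    [-1,[-1.2,2.8,-0.5],[0,0,0]],
    [-1,[-1.2,2.8,0],[0,0,0]],
    [-1,[-1.2,2.7,0],[0,0,0]],
    [-1,[0,0,0],[0,0,0.107]],
    [-1,[0,0,0],[0,0,0]],
    [-1,[0,0,0],[0,0,0]],
    [-1,[0,0,0],[0,0,0]],
  ],
)

```text
clock: 7.6
eef_pos: [0.5909, -0.0183, 0.0773]
tool_rot: [0.684, 0.73, -0.001, -0.001]
ft_force: [-0.2, -1.0, -2.0]
grip_width: 0.0227
```

Run:
```python
from h import *
o,m,p,d,W=wrist("w6")
x,y,z=W.transpose(2,0,1); t=o["eef_pos"]
b=big((d>0)&(z>.044)&(z<.0565)&(x>.5)&(x<.66)&(y>-.17)&(y<.18)&(p[...,0]>110)); print("board",*rect(b,W),b.sum())
k=big((d>0)&(z>.093)&(z<.11)&(x>.5)&(x<.66)&(y>.08)&(y<.18)); print("knob",*rect(k,W)[:2],z[k].mean())
l=(d>0)&(abs(z-(t[2]+.0216+.0375))<.006)&(abs(x-t[0])<.03)&(y>t[1]+.015)&(y<t[1]+.1)
print("level part",*rect(l,W),l.sum())
go(m,o,[.5928,-.0184,t[2]])
```

```text
t 7.60 pos [ 0.5909 -0.0183  0.0773] yaw_y 3.73 zax [-0.0028  0.0001 -1.    ] F [-0.2019 -0.9985 -1.9778] w 0.0227 q [-0.0309  0.4968  0.0552  1.132   0.0001  1.4747]
board [0.5896 0.03  ] [0.0904 0.1851] 3.526486873626709 [[ 0.5388  0.1196]
 [ 0.5501 -0.0651]
 [ 0.6404 -0.0596]
 [ 0.629   0.1252]] 23865
knob [0.5851 0.1069] [0.0136 0.003 ] 0.09548259277754173
level part [0.5879 0.0274] [0.0247 0.0628] 3.7105026245117188 [[ 0.5735  0.0579]
 [ 0.5776 -0.0048]
 [ 0.6022 -0.0032]
 [ 0.5981  0.0595]] 8581
local cm [-0.0257  0.191  -0.0005]
```

View pics/w6.png

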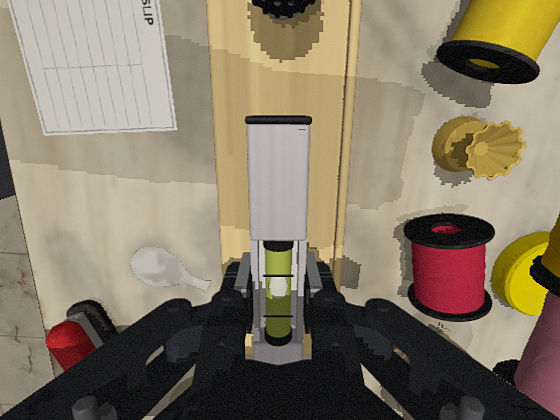

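Emit:
play_rows(
  moves=[
    [-1,[0,0,1.5],[0,0,0]],
    [-1,[0,0,1.5],[0,0,0]],
    [-1,[0,0,0.8],[0,0,0]],
    [-1,[0,0,0.4],[0,0,0]],
    [-1,[0,0,0.2],[0,0,0]],
    [-1,[0,0,0],[0,0,0]],
    [-1,[0,0,0],[0,0,0]],
    [-1,[0,0,0],[0,0,0]],
  ],
)

```text
clock: 8.32
eef_pos: [0.5932, -0.0185, 0.0351]
tool_rot: [0.684, 0.729, 0.001, 0.001]
ft_force: [-0.6, 0.4, -2.1]
grip_width: 0.0233
```

Emit:
play_rows(
  moves=[
    [-1,[0,0,0.15],[0,0,0]],
    [-1,[0,0,0.1],[0,0,0]],
    [-1,[0,0,0.05],[0,0,0]],
    [-1,[0,0,0],[0,0,0]],
    [-1,[0,0,0],[0,0,0]],
  ],
)

```text
clock: 8.73
eef_pos: [0.5924, -0.0185, 0.0312]
tool_rot: [0.684, 0.729, -0.0, -0.0]
ft_force: [-0.1, 0.1, -2.7]
grip_width: 0.0229
```

Emit:
play_rows(
  moves=[
    [-1,[0,0,0.05],[0,0,0]],
    [-1,[0,0,0],[0,0,0]],
    [-1,[0,0,0.05],[0,0,0]],
    [-1,[0,0,0],[0,0,0]],
    [-1,[0,0,0],[0,0,0]],
  ],
)

```text
clock: 9.15
eef_pos: [0.5926, -0.0184, 0.0303]
tool_rot: [0.684, 0.729, 0.0, 0.0]
ft_force: [0.5, -0.1, -1.9]
grip_width: 0.0232
```

Emit:
play_rows(
  moves=[
    [-1,[0,0,0.05],[0,0,0]],
    [-1,[0,0,0],[0,0,0]],
    [-1,[0,0,0.05],[0,0,0]],
    [-1,[0,0,0],[0,0,0]],
    [-1,[0,0,0],[0,0,0]],
  ],
)

```text
clock: 9.57
eef_pos: [0.5927, -0.0183, 0.0298]
tool_rot: [0.684, 0.729, 0.0, 0.0]
ft_force: [-2.4, 1.7, 4.0]
grip_width: 0.0229
```

Emit:
play_rows(
  moves=[
    [0.3,[0,0,0],[0,0,0]],
    [0.3,[0,0,0],[0,0,0]],
    [0.3,[0,0,0],[0,0,0]],
    [0.3,[0,0,0],[0,0,0]],
    [0.3,[0,0,0],[0,0,0]],
    [0.3,[0,0,0],[0,0,0]],
    [1,[0,0,-2],[0,0,0]],
    [1,[0,0,-3],[0,0,0]],
    [1,[0,0,-3],[0,0,0]],
    [1,[0,0,-2],[0,0,0]],
    [1,[0,0,0],[0,0,0]],
    [1,[0,0,0],[0,0,0]],
  ],
)

```text
clock: 10.57
eef_pos: [0.5938, -0.0185, 0.1308]
tool_rot: [0.685, 0.729, 0.001, 0.001]
ft_force: [0.4, -0.4, -0.5]
grip_width: 0.0855
```

Run:
```python
from h import *
o,m,p,d,W=wrist("w7")
x,y,z=W.transpose(2,0,1)
b=big((d>0)&(z>.044)&(z<.0565)&(x>.5)&(x<.66)&(y>-.17)&(y<.18)&(p[...,0]>110)); print("board",*rect(b,W),b.sum())
k=big((d>0)&(z>.096)&(z<.11)&(x>.5)&(x<.66)&(y>.08)&(y<.18)); print("knob",*rect(k,W)[:2],z[k].mean())
l=big((d>0)&(z>.083)&(z<.097)&(x>.55)&(x<.63)&(y>-.13)&(y<.09)); print("lev",*rect(l,W),l.sum(),z[l].mean())
```

```text
t 10.57 pos [ 0.5938 -0.0185  0.1308] yaw_y 3.61 zax [ 0.0038 -0.0001 -1.    ] F [ 0.406  -0.3544 -0.5283] w 0.0855 q [-0.0312  0.4584  0.139   1.2477 -0.      1.4766]
board [0.5913 0.0029] [0.0904 0.2712] 3.54059100151062 [[ 0.5378  0.1354]
 [ 0.5545 -0.1352]
 [ 0.6448 -0.1297]
 [ 0.628   0.141 ]] 22972
knob [0.5851 0.1144] [0.0408 0.0172] 0.0996769863728995
lev [ 0.5924 -0.0175] [0.0244 0.1533] 3.6516189575195312 [[ 0.5753  0.0582]
 [ 0.5851 -0.0948]
 [ 0.6094 -0.0932]
 [ 0.5996  0.0597]] 5485 0.08838462565833513
```

View pics/w7.png

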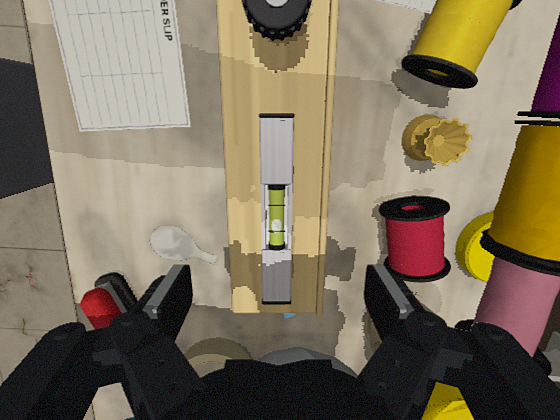

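Emit:
play_rows(
  moves=[
    [1,[0,0,-3],[0,0,0]],
    [1,[3.6,0,0],[0,0,-0.08]],
    [1,[3.6,-0.05,0],[0,0,0.08]],
    [1,[3.6,-0.05,0],[0,0,0]],
    [1,[3.7,-0.05,0],[0,0,0]],
    [1,[0,0,0],[0,0,-0.12]],
    [1,[0,0,0],[0,0,-0.12]],
    [1,[0,0,0],[0,0,-0.12]],
    [1,[0,0,0],[0,0,-0.12]],
    [1,[0,0,0],[0,0,-0.12]],
    [1,[0,0,0],[0,0,-0.12]],
    [1,[0,0,0],[0,0,-0.12]],
  ],
)

```text
clock: 11.62
eef_pos: [0.5777, 0.1256, 0.1568]
tool_rot: [0.325, 0.946, -0.001, -0.002]
ft_force: [-0.4, -0.6, -0.7]
grip_width: 0.0852
```

Emit:
play_rows(
  moves=[
    [1,[0,0,0],[0,0,-0.11]],
    [1,[0,0,0],[0,0,0]],
    [1,[0,0,0],[0,0,0]],
    [1,[0,0,0],[0,0,0]],
  ],
)

```text
clock: 11.95
eef_pos: [0.5784, 0.1257, 0.158]
tool_rot: [0.276, 0.961, -0.001, -0.001]
ft_force: [0.2, -0.3, 0.2]
grip_width: 0.0855
```

Run:
```python
from h import *
o,m,p,d,W=wrist("w8")
x,y,z=W.transpose(2,0,1)
k=big((d>0)&(z>.096)&(z<.11)&(x>.5)&(x<.66)&(y>.08)&(y<.18)); print("knob",*rect(k,W)[:2],z[k].mean(),cv2.minEnclosingCircle((W[k][:,:2]*1e4).astype(np.float32)))
c=rect(k,W)[0]; go(m,o,[*c,.045])
```

```text
t 11.95 pos [0.5784 0.1257 0.158 ] yaw_y 57.91 zax [-0.0021 -0.0005 -1.    ] F [ 0.2497 -0.3141  0.2369] w 0.0855 q [0.214  0.4444 0.1892 1.3178 0.     0.7741]
knob [0.5831 0.1263] [0.0406 0.0394] 0.09994609306325225 ((5831.8212890625, 1267.43603515625), 213.65142822265625)
local cm [-0.3901  0.3232 11.3009]
```

Emit:
play_rows(
  moves=[
    [1,[-0.36,0.32,1],[0,0,0]],
    [1,[0,0,3],[0,0,0]],
    [1,[0,0,3],[0,0,0]],
    [1,[0,0,2],[0,0,0]],
    [1,[0,0,1.3],[0,0,0]],
    [1,[0,0,0.7],[0,0,0]],
    [1,[0,0,0.3],[0,0,0]],
    [1,[0,0,0],[0,0,0]],
    [1,[0,0,0],[0,0,0]],
    [1,[0,0,0],[0,0,0]],
  ],
)

```text
clock: 12.83
eef_pos: [0.5849, 0.1269, 0.0475]
tool_rot: [0.275, 0.961, 0.001, 0.001]
ft_force: [-0.4, 0.2, 0.5]
grip_width: 0.0855
```

Run:
```python
from h import *
o,m=pose(); go(m,o,[.5832,.1265,.045])
p,d=bot.camera("top"); cv2.imwrite("pics/t2.png",cv2.resize(p[150:320,150:380,::-1],None,fx=3,fy=3,interpolation=cv2.INTER_CUBIC))
```

```text
t 12.83 pos [0.5849 0.1269 0.0475] yaw_y 58.03 zax [ 0.0025  0.0005 -1.    ] F [-0.4126  0.2083  0.5388] w 0.0855 q [ 0.2136  0.5324  0.0306  1.0664 -0.      0.7716]
local cm [ 0.1265 -0.1214  0.2482]
```

View pics/t2.png

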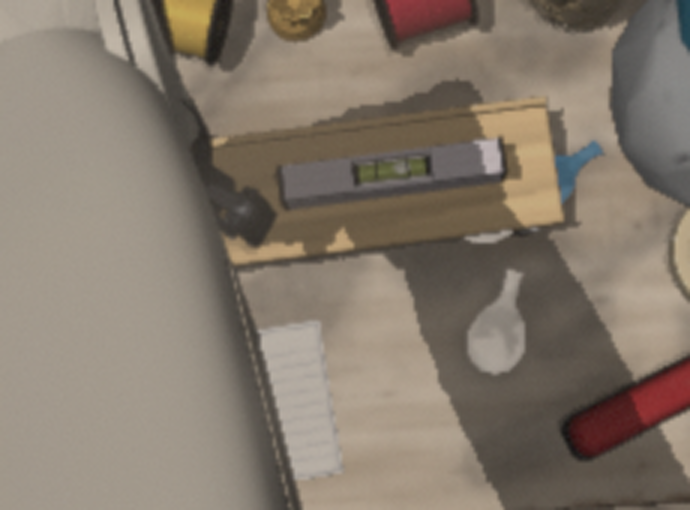

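Emit:
play_rows(
  moves=[
    [1,[0,0,0.2],[0,0,0]],
    [1,[0,0,0],[0,0,0]],
    [1,[0,0,0],[0,0,0]],
    [1,[0,0,0],[0,0,0]],
    [1,[0,0,0],[0,0,0]],
    [1,[0,0,0],[0,0,0]],
  ],
)

```text
clock: 13.38
eef_pos: [0.5837, 0.1266, 0.0442]
tool_rot: [0.275, 0.961, 0.0, 0.0]
ft_force: [0.1, 0.2, 1.0]
grip_width: 0.0849
```

Run:
```python
from h import *
o,m,p,d,W=wrist("w9"); go(m,o,[.5832,.1265,.045])
t=(W-o["eef_pos"])@m
k=(d>0)&(W[...,2]>.095)&(W[...,2]<.106)&(np.hypot(t[...,0],t[...,1])<.03); print("knob in tool",cv2.minEnclosingCircle((t[k][:,:2]*1e4).astype(np.float32)),W[k].mean(0))
```

```text
t 13.38 pos [0.5837 0.1266 0.0442] yaw_y 58.04 zax [ 0.  0. -1.] F [0.0533 0.157  1.0286] w 0.0849 q [0.2136 0.5353 0.0263 1.0618 0.     0.7714]
local cm [ 0.0393 -0.0401 -0.0768]
knob in tool ((5.303405284881592, 5.129369735717773), 218.17453002929688) [0.5812 0.1283 0.0998]
```

Emit:
play_rows(
  moves=[
    [-1,[0,0,0],[0,0,0]],
    [-1,[0,0,0],[0,0,0]],
    [-1,[0,0,0],[0,0,0]],
    [-1,[0,0,0],[0,0,0]],
    [-1,[0,0,0],[0,0,0]],
    [-1,[0,0,0],[0,0,0]],
    [-1,[0,0,0],[0,0,0]],
    [-1,[0,0,0],[0,0,0]],
    [-1,[0,0,0],[0,0,0]],
  ],
)

```text
clock: 14.18
eef_pos: [0.5839, 0.1267, 0.0445]
tool_rot: [0.275, 0.961, 0.0, 0.0]
ft_force: [-1.1, 0.3, 3.5]
grip_width: 0.0378
```

Emit:
play_rows(
  moves=[
    [-1,[0,0,0],[0,0,0.05]],
    [-1,[0,0,0],[0,0,0.08]],
    [-1,[0,0,0],[0,0,0.08]],
    [-1,[0,0,0],[0,0,0.08]],
    [-1,[0,0,0],[0,0,0.08]],
    [-1,[0,0,0],[0,0,0.08]],
    [-1,[0,0,0],[0,0,0.08]],
    [-1,[0,0,0],[0,0,0.08]],
    [-1,[0,0,0],[0,0,0.08]],
    [-1,[0,0,0],[0,0,0.08]],
    [-1,[0,0,0],[0,0,0.08]],
    [-1,[0,0,0],[0,0,0.08]],
  ],
)

```text
clock: 15.18
eef_pos: [0.584, 0.1266, 0.0445]
tool_rot: [0.679, 0.735, 0.0, 0.0]
ft_force: [-0.3, -1.5, 3.8]
grip_width: 0.0383
```

Emit:
play_rows(
  moves=[
    [-1,[0,0,0],[0,0,0.08]],
    [-1,[0,0,0],[0,0,0.08]],
    [-1,[0,0,0],[0,0,0.08]],
    [-1,[0,0,0],[0,0,0.08]],
    [-1,[0,0,0],[0,0,0.08]],
    [-1,[0,0,0],[0,0,0.08]],
    [-1,[0,0,0],[0,0,0.08]],
    [-1,[0,0,0],[0,0,0.08]],
    [-1,[0,0,0],[0,0,0.08]],
    [-1,[0,0,0],[0,0,0.08]],
    [-1,[0,0,0],[0,0,0.08]],
    [-1,[0,0,0],[0,0,0.04]],
  ],
)

```text
clock: 16.18
eef_pos: [0.584, 0.1263, 0.0445]
tool_rot: [0.934, 0.357, 0.0, 0.0]
ft_force: [-0.6, -0.9, 3.5]
grip_width: 0.0387
```

Emit:
play_rows(
  moves=[
    [-1,[0,0,0],[0,0,0.08]],
    [-1,[0,0,0],[0,0,0.08]],
    [-1,[0,0,0],[0,0,0]],
    [-1,[0,0,0],[0,0,0]],
    [-1,[0,0,0],[0,0,0]],
    [-1,[0,0,0],[0,0,0]],
    [-1,[0,0,0],[0,0,0]],
    [-1,[0,0,0],[0,0,0]],
    [-1,[0,0,0],[0,0,0]],
    [-1,[0,0,0],[0,0,0]],
    [-1,[0,0,0],[0,0,0]],
    [-1,[0,0,0],[0,0,0]],
  ],
)

```text
clock: 17.18
eef_pos: [0.584, 0.1264, 0.0445]
tool_rot: [0.959, 0.283, 0.0, 0.0]
ft_force: [-0.5, -3.1, 5.2]
grip_width: 0.0376
```

Run:
```python
from h import *
pose()
p,d=bot.camera("top"); s,_=bot.camera("side")
a=cv2.resize(p[180:250,210:340,::-1],None,fx=6,fy=6,interpolation=cv2.INTER_CUBIC)
cv2.imwrite("pics/side_full.png",s[:,:,::-1])
b=cv2.resize(s[190:290,230:360,::-1],None,fx=6,fy=6,interpolation=cv2.INTER_CUBIC)[:600]
b=cv2.resize(s[200:230+0,230:360,::-1],None,fx=6,fy=6,interpolation=cv2.INTER_CUBIC)
cv2.imwrite("pics/t3.png",np.vstack([a,b]))
```

```text
t 17.18 pos [0.584  0.1264 0.0445] yaw_y -57.11 zax [ 0.0006 -0.0005 -1.    ] F [-0.4612 -3.1398  5.2018] w 0.0376 q [ 0.2134  0.5351  0.0266  1.0618 -0.0006  2.781 ]
```

View pics/t3.png

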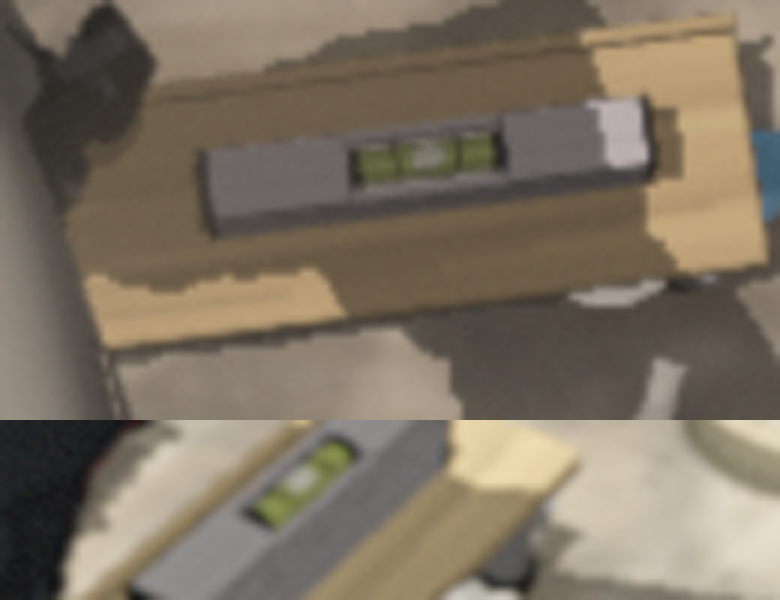

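Emit:
play_rows(
  moves=[
    [1,[0,0,0],[0,0,0]],
    [1,[0,0,0],[0,0,0]],
    [1,[0,0,0],[0,0,0]],
    [1,[0,0,0],[0,0,0]],
    [1,[0,0,0],[0,0,0]],
    [1,[0,0,0],[0,0,0]],
    [1,[0,0,-1],[0,0,0]],
    [1,[0,0,-3],[0,0,0]],
    [1,[0,0,-3],[0,0,0]],
    [1,[0,0,-3],[0,0,0]],
    [1,[0,0,-1],[0,0,0]],
    [1,[0,0,0],[0,0,0]],
  ],
)

```text
clock: 18.28
eef_pos: [0.5864, 0.1272, 0.1589]
tool_rot: [0.959, 0.283, 0.004, 0.0]
ft_force: [0.2, -0.3, 0.2]
grip_width: 0.0855
```

```bash
cat >> h.py <<'E'
def bubble(cam="top",n=4):
    """bubble offset along board +x (mm) from centroid of pale pixels vs dark line positions in tube strip"""
    i=bot.camera_info(cam); T=i["world_from_camera"]; K=i["K"]
    c=np.array([.5924,-.0175]); a=np.radians(93.6); X=np.array([np.cos(a),np.sin(a)]); Y=np.array([-X[1],X[0]])
    s=np.arange(-.030,.0301,.0005); w=np.arange(-.003,.0031,.001)
    S,V=np.meshgrid(s,w); P=np.stack([c[0]+S*X[0]+V*Y[0],c[1]+S*X[1]+V*Y[1],np.full(S.shape,.086)],-1)
    C=(P-T[:3,3])@T[:3,:3]; u=(K[0,0]*C[...,0]/-C[...,2]+K[0,2]).astype(np.float32); v=(K[1,2]-K[1,1]*C[...,1]/-C[...,2]).astype(np.float32)
    im=np.mean([bot.camera(cam)[0].astype(np.float32) for _ in range(n)],0)
    q=cv2.remap(im,u,v,cv2.INTER_LINEAR).mean(0)
    for j in range(0,len(s),3): print("%.1f"%(s[j]*1e3),q[j].astype(int),end="; ")
    print()
E
python3 - <<'E'
from h import *
pose(); bubble("top",2); bubble("side",2)
E
```

```text
t 18.28 pos [0.5864 0.1272 0.1589] yaw_y -57.12 zax [ 0.0084  0.0019 -1.    ] F [ 0.241  -0.2719  0.1734] w 0.0855 q [0.2136 0.4511 0.2019 1.3131 0.0001 2.7814]
-30.0 [79 74 74]; -28.5 [58 55 54]; -27.0 [43 41 38]; -25.5 [50 49 37]; -24.0 [68 69 46]; -22.5 [82 83 53]; -21.0 [85 87 55]; -19.5 [86 88 55]; -18.0 [85 87 54]; -16.5 [84 86 53]; -15.0 [81 83 51]; -13.5 [70 70 45]; -12.0 [71 72 46]; -10.5 [81 82 52]; -9.0 [86 87 59]; -7.5 [94 94 73]; -6.0 [101  99  84]; -4.5 [107 104  92]; -3.0 [108 105  94]; -1.5 [107 103  93]; 0.0 [105 102  90]; 1.5 [103 101  87]; 3.0 [95 94 72]; 4.5 [89 89 61]; 6.0 [83 84 55]; 7.5 [75 75 50]; 9.0 [78 78 52]; 10.5 [84 84 55]; 12.0 [87 88 57]; 13.5 [87 88 56]; 15.0 [86 88 56]; 16.5 [86 87 55]; 18.0 [84 85 54]; 19.5 [77 77 51]; 21.0 [62 60 44]; 22.5 [53 50 41]; 24.0 [59 54 50]; 25.5 [82 77 75]; 27.0 [94 88 86]; 28.5 [97 91 89]; 30.0 [98 91 90]; 
-30.0 [82 82 71]; -28.5 [81 84 59]; -27.0 [93 98 59]; -25.5 [107 114  65]; -24.0 [119 127  71]; -22.5 [125 132  75]; -21.0 [125 133  76]; -19.5 [121 128  74]; -18.0 [115 122  71]; -16.5 [111 118  68]; -15.0 [114 121  71]; -13.5 [121 128  79]; -12.0 [129 135  89]; -10.5 [135 141 100]; -9.0 [141 145 110]; -7.5 [144 147 117]; -6.0 [146 148 122]; -4.5 [146 148 121]; -3.0 [145 148 119]; -1.5 [143 146 114]; 0.0 [138 143 104]; 1.5 [131 137  94]; 3.0 [122 128  81]; 4.5 [117 124  73]; 6.0 [117 124  71]; 7.5 [122 129  73]; 9.0 [126 134  77]; 10.5 [129 137  79]; 12.0 [129 137  79]; 13.5 [126 134  77]; 15.0 [118 126  72]; 16.5 [103 110  64]; 18.0 [87 92 60]; 19.5 [81 83 67]; 21.0 [93 91 87]; 22.5 [112 109 109]; 24.0 [129 125 125]; 25.5 [139 135 134]; 27.0 [143 139 138]; 28.5 [143 140 139]; 30.0 [143 139 139];
```

Emit:
play_rows(
  moves=[
    [1,[0,0,-2],[0,0,-0.1]],
    [-1,[0,0,0],[0,0,-0.12]],
    [-1,[0,0,0],[0,0,-0.12]],
    [-1,[0,0,0],[0,0,-0.12]],
    [-1,[0,0,0],[0,0,-0.12]],
    [-1,[0,0,0],[0,0,-0.12]],
    [-1,[0,0,0],[0,0,-0.12]],
    [-1,[0,0,0],[0,0,-0.12]],
    [-1,[0,0,0],[0,0,-0.12]],
    [-1,[-3,0,0],[0,0,0]],
    [-1,[-3.5,0,0],[0,0,0]],
    [-1,[-3.5,0,0],[0,0,0]],
  ],
)

```text
clock: 19.48
eef_pos: [0.5887, 0.0265, 0.1717]
tool_rot: [0.684, 0.73, -0.002, -0.002]
ft_force: [-0.4, 0.9, 0.1]
grip_width: -0.0002
```

Emit:
play_rows(
  moves=[
    [-1,[-3.5,0,0],[0,0,0]],
    [-1,[-3,0,0],[0,0,0]],
    [-1,[-1.7,0,0],[0,0,0]],
    [-1,[0,0,0],[0,0,0]],
    [-1,[0,0,2],[0,0,0]],
    [-1,[0,0,2],[0,0,0]],
    [-1,[0,0,2],[0,0,0]],
    [-1,[0,0,1.5],[0,0,0]],
    [-1,[0,0,0.5],[0,0,0]],
    [-1,[0,0,0],[0,0,0]],
    [-1,[0,0,0],[0,0,0]],
    [-1,[0,0,0],[0,0,0]],
  ],
)

```text
clock: 20.48
eef_pos: [0.5959, -0.0547, 0.0951]
tool_rot: [0.684, 0.729, 0.0, 0.001]
ft_force: [0.0, -0.5, 1.2]
grip_width: -0.0001
```

Run:
```python
from h import *
o,m,p,d,W=wrist("w10"); go(m,o,[.5948,-.0554,.062])
x,y,z=W.transpose(2,0,1)
l=(d>0)&(z>.083)&(z<.097)&(x>.55)&(x<.63)&(y>-.02)&(y<.09); print("lev",*rect(big(l),W))
t=(W-o["eef_pos"])@m
f=(d>0)&(abs(t[...,0])<.013)&(abs(t[...,1])<.02)&(d<.17)&(t[...,2]<-.01); q=t[f]; i=np.argsort(q[:,2])[-4:]; print(q[i],W[f][i][:,2])
```

```text
t 20.48 pos [ 0.5959 -0.0547  0.0951] yaw_y 3.64 zax [ 0.0014 -0.     -1.    ] F [ 0.0379 -0.5122  1.2498] w -0.0001 q [-0.0915  0.4929  0.0981  1.1745  0.0001  1.4158]
local cm [-0.0652 -0.1212  3.3102]
lev [0.5903 0.0187] [0.0249 0.0786] 3.8224782943725586 [[ 0.5753  0.0571]
 [ 0.5805 -0.0214]
 [ 0.6054 -0.0197]
 [ 0.6001  0.0587]]
[[ 0.0103 -0.0045 -0.0357]
 [ 0.0103 -0.0035 -0.0357]
 [ 0.0101  0.0042 -0.0353]
 [ 0.0101 -0.004  -0.0353]] [0.1308 0.1308 0.1304 0.1304]
```

View pics/w10.png

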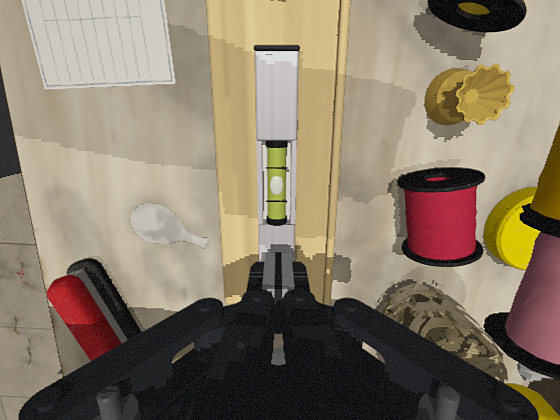

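Emit:
play_rows(
  moves=[
    [-1,[0,-0.1,1.2],[0,0,0]],
    [-1,[0,0,1],[0,0,0]],
    [-1,[0,0,0.5],[0,0,0]],
    [-1,[0,0,0.2],[0,0,0]],
    [-1,[0,0,0],[0,0,0]],
    [-1,[0,0,0],[0,0,0]],
    [-1,[0,0,0],[0,0,0]],
    [-1,[0,0,0],[0,0,0]],
  ],
)

```text
clock: 21.2
eef_pos: [0.5947, -0.0551, 0.0657]
tool_rot: [0.685, 0.729, 0.0, 0.0]
ft_force: [0.7, -0.1, -0.5]
grip_width: 0.0001
```

Emit:
play_rows(
  moves=[
    [-1,[0,0,0.1],[0,0,0]],
    [-1,[0,0,0.1],[0,0,0]],
    [-1,[0,0,0],[0,0,0]],
    [-1,[0,0,0],[0,0,0]],
  ],
)

```text
clock: 21.53
eef_pos: [0.5941, -0.0551, 0.0631]
tool_rot: [0.685, 0.729, -0.0, -0.0]
ft_force: [-0.2, -0.9, -0.7]
grip_width: 0.0003
```

Emit:
play_rows(
  moves=[
    [-1,[0,0,0.1],[0,0,0]],
    [-1,[0,0,0],[0,0,0]],
    [-1,[0,0,0.1],[0,0,0]],
    [-1,[0,0,0],[0,0,0]],
    [-1,[0,0,0],[0,0,0]],
  ],
)

```text
clock: 21.95
eef_pos: [0.5941, -0.0551, 0.0611]
tool_rot: [0.684, 0.729, -0.0, -0.0]
ft_force: [-0.2, -0.4, 0.0]
grip_width: -0.0002
```

Emit:
play_rows(
  moves=[
    [-1,[0,0,0.1],[0,0,0]],
    [-1,[0,0,0],[0,0,0]],
    [-1,[0,0,0],[0,0,0]],
  ],
)

```text
clock: 22.2
eef_pos: [0.5942, -0.0551, 0.0601]
tool_rot: [0.684, 0.729, -0.0, -0.0]
ft_force: [-0.2, 1.2, -0.3]
grip_width: -0.0003
```

Emit:
play_rows(
  moves=[
    [-1,[0,0,0.05],[0,0,0]],
    [-1,[0,0,0],[0,0,0]],
    [-1,[0,0,0.05],[0,0,0]],
    [-1,[0,0,0],[0,0,0]],
    [-1,[0,0,0],[0,0,0]],
  ],
)

```text
clock: 22.62
eef_pos: [0.5942, -0.0551, 0.0592]
tool_rot: [0.684, 0.729, -0.0, -0.0]
ft_force: [-0.1, -0.6, -0.3]
grip_width: -0.0001
```

Emit:
play_rows(
  moves=[
    [-1,[0,0,0.05],[0,0,0]],
    [-1,[0,0,0],[0,0,0]],
    [-1,[0,0,0],[0,0,0]],
  ],
)

```text
clock: 22.87
eef_pos: [0.5942, -0.0551, 0.0587]
tool_rot: [0.684, 0.729, -0.0, -0.0]
ft_force: [-0.7, 0.2, -0.3]
grip_width: -0.0002
```

Emit:
play_rows(
  moves=[
    [-1,[0,0,0.05],[0,0,0]],
    [-1,[0,0,0],[0,0,0]],
    [-1,[0,0,0],[0,0,0]],
  ],
)

```text
clock: 23.12
eef_pos: [0.5942, -0.0551, 0.0581]
tool_rot: [0.684, 0.729, -0.0, -0.0]
ft_force: [1.3, 0.1, -0.3]
grip_width: -0.0001
```

Emit:
play_rows(
  moves=[
    [-1,[0,0,0.05],[0,0,0]],
    [-1,[0,0,0],[0,0,0]],
    [-1,[0,0,0],[0,0,0]],
  ],
)

```text
clock: 23.37
eef_pos: [0.5943, -0.0551, 0.058]
tool_rot: [0.684, 0.729, 0.0, 0.0]
ft_force: [-0.2, 1.0, 1.7]
grip_width: -0.0003
```

Emit:
play_rows(
  moves=[
    [-1,[0,0,0.05],[0,0,0]],
    [-1,[0,0,0],[0,0,0]],
    [-1,[0,0,0],[0,0,0]],
  ],
)

```text
clock: 23.62
eef_pos: [0.5944, -0.0551, 0.058]
tool_rot: [0.684, 0.729, 0.0, 0.0]
ft_force: [-1.7, -0.7, 5.6]
grip_width: 0.0
```

Emit:
play_rows(
  moves=[
    [-1,[0,0,0.05],[0,0,0]],
    [-1,[0,0,0],[0,0,0]],
    [-1,[0,0,0],[0,0,0]],
    [-1,[0,0,0],[0,0,0]],
    [-1,[0,0,0],[0,0,0]],
    [-1,[0,0,0],[0,0,0]],
  ],
)

```text
clock: 24.12
eef_pos: [0.5944, -0.0551, 0.058]
tool_rot: [0.684, 0.729, 0.0, 0.0]
ft_force: [-2.6, 0.6, 7.7]
grip_width: -0.0001
```

Run:
```python
from h import *
o=[]
for _ in range(4): bot.camera("wrist"); o.append(bot.get_obs()["ft_force"])
print(np.array(o)); pose()
```

```text
[[-2.8801  0.6632  7.0547]
 [-2.506  -0.4897  7.1242]
 [-2.6436  0.1061  7.3132]
 [-2.7021 -0.177   7.7985]]
t 24.32 pos [ 0.5944 -0.0551  0.0579] yaw_y 3.61 zax [ 0.001 -0.    -1.   ] F [-2.7021 -0.177   7.7985] w 0.0001 q [-0.0924  0.5211  0.0413  1.0899  0.0001  1.4154]
```

Emit:
play_rows(
  moves=[
    [-1,[0,-0.04,0.05],[0,0,0]],
    [-1,[0,0,0],[0,0,0]],
    [-1,[0,0,0],[0,0,0]],
    [-1,[0,0,0],[0,0,0]],
    [-1,[0,0,0],[0,0,0]],
    [-1,[0,0,0],[0,0,0]],
    [-1,[0,0,0],[0,0,0]],
    [-1,[0,0,0],[0,0,0]],
    [-1,[0,0,0],[0,0,0]],
    [-1,[0,0,0],[0,0,0]],
    [-1,[0,0,0],[0,0,0]],
    [-1,[0,0,0],[0,0,0]],
  ],
)

```text
clock: 25.32
eef_pos: [0.5944, -0.0551, 0.0579]
tool_rot: [0.684, 0.729, 0.001, 0.001]
ft_force: [-3.1, 0.4, 10.4]
grip_width: 0.0002
```

Run:
```python
from h import *
o=[]
for _ in range(4): bot.camera("side"); o.append(bot.get_obs()["ft_force"])
print(np.array(o))
o,m,p,d,W=wrist("w11"); x,y,z=W.transpose(2,0,1)
b=big((d>0)&(z>.044)&(z<.0575)&(x>.5)&(x<.66)&(y>-.17)&(y<.18)&(p[...,0]>110)); print("board",*rect(b,W),b.sum())
s=bot.camera("side")[0]; f=np.load("side0.npz")["p"]
def tr(a): return a[:,:,::-1]
a=cv2.resize(tr(p)[110:290,190:370],(400,400),interpolation=cv2.INTER_CUBIC); b=cv2.resize(tr(s)[150:290,230:370],(400,400),interpolation=cv2.INTER_CUBIC)
cv2.imwrite("pics/fin.png",np.hstack([a,b])); bubble("side",2)
```

```text
[[-2.771   0.3691  9.7177]
 [-3.3699  0.1282  8.766 ]
 [-2.8376 -0.0529  8.0437]
 [-2.6407 -0.5735  7.9917]]
t 25.52 pos [ 0.5944 -0.0551  0.0579] yaw_y 3.61 zax [ 0.0021 -0.     -1.    ] F [-2.6407 -0.5735  7.9917] w 0.0001 q [-0.0925  0.5203  0.04    1.0884  0.0002  1.4153]
board [ 0.5893 -0.0141] [0.0845 0.1866] 3.50960373878479 [[ 0.5414  0.0764]
 [ 0.5528 -0.1098]
 [ 0.6372 -0.1046]
 [ 0.6258  0.0816]] 27752
-30.0 [112 113  95]; -28.5 [116 120  84]; -27.0 [131 138  86]; -25.5 [148 156  94]; -24.0 [161 170 101]; -22.5 [167 175 106]; -21.0 [166 174 106]; -19.5 [161 170 103]; -18.0 [156 164 100]; -16.5 [152 161  97]; -15.0 [155 164 101]; -13.5 [162 170 110]; -12.0 [170 177 121]; -10.5 [178 184 135]; -9.0 [184 189 148]; -7.5 [189 193 158]; -6.0 [192 196 165]; -4.5 [193 196 165]; -3.0 [192 196 163]; -1.5 [189 193 156]; 0.0 [182 188 144]; 1.5 [173 179 130]; 3.0 [162 169 113]; 4.5 [156 164 102]; 6.0 [156 165 100]; 7.5 [161 170 102]; 9.0 [167 176 106]; 10.5 [171 180 109]; 12.0 [171 180 109]; 13.5 [167 176 106]; 15.0 [156 166  98]; 16.5 [138 146  88]; 18.0 [118 124  84]; 19.5 [113 114  97]; 21.0 [131 129 125]; 22.5 [159 154 155]; 24.0 [180 175 175]; 25.5 [191 187 186]; 27.0 [195 191 190]; 28.5 [196 191 190]; 30.0 [195 191 190];
```

View pics/fin.png

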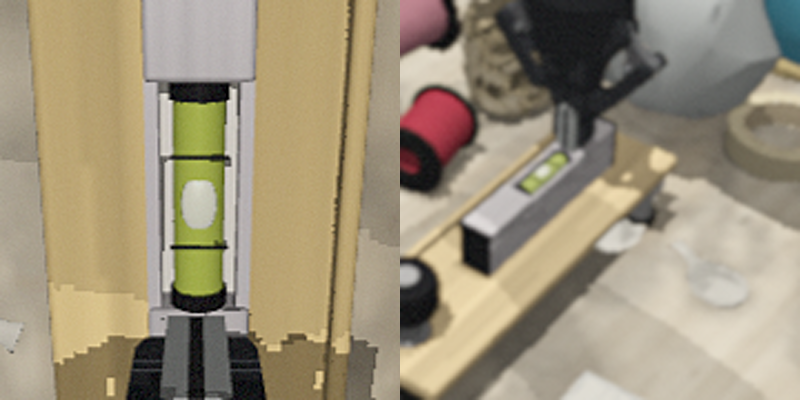

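Emit:
play_rows(
  moves=[
    [-1,[0,0,0.03],[0,0,0]],
    [-1,[0,0,0],[0,0,0]],
    [-1,[0,0,0],[0,0,0]],
    [-1,[0,0,0],[0,0,0]],
    [-1,[0,0,0],[0,0,0]],
    [-1,[0,0,0],[0,0,0]],
    [-1,[0,0,0],[0,0,0]],
    [-1,[0,0,0],[0,0,0]],
  ],
)

```text
clock: 26.38
eef_pos: [0.5944, -0.0551, 0.0579]
tool_rot: [0.684, 0.729, 0.001, 0.001]
ft_force: [-3.4, 0.7, 10.0]
grip_width: -0.0003
```

Run:
```python
from h import *
o=[]
for _ in range(12): bot.camera("wrist"); o.append(bot.get_obs()["ft_force"])
o=np.array(o); print(o.mean(0),o[:,2])
```

```text
[-3.2     0.4245 10.2217] [ 9.5887 10.8467 10.8826 10.0852  9.8297 10.9874  9.9906 10.2699  9.6988
 10.0643 10.5378  9.8782]
```

Steady at 10.2 N with the bubble centred, so I'm handing it in.

```bash
python3 -c "
from workcell import bot
print(bot.job_done())"
```

```text
the job is handed in; nothing more can be done
None
```

The job is done and handed in at about 27 s. The spirit level lies lengthwise on the board, clear of the knob, and I let go of it before turning the foot. I turned the knob about 115° clockwise, let go, then pressed the level down with shut fingers and finished still pressing.

- **Bubble:** it sits about midway between the two lines in the last wrist picture. In the side view it is within about 1 mm of the middle. Those views were taken at about 9 N, and I did not look again after the last small step up to 10 N.
- **Press:** the mean force was 10.2 N down (9.6–11.0 N over 12 readings), with about 3 N sideways that I did not remove.
- **Riser:** the board lines up within about 2 mm and 0.1° of the first measurements. I did not check the three feet in the pictures. The press point lies well inside their triangle, so the riser should be standing on all three.
- **Other things:** nothing else was touched as far as the views show, but I did not re-measure the reels, weight, jar or stapler.

**What disagreed:** the fingertips are about 30 mm shorter than the stated tool point. The first grasp closed on air above the level without moving it, and I allowed for the difference from then on. I viewed 12 pictures, two over the budget.

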